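# Park the film applicator behind the dock's drop catch

### The job

Put the steel film applicator away in its blue parking dock: set it on the open entry end of the dock, crosswise between the flared guides, and slide it along the dock floor so that its own edge lifts the red drop catch, until the catch has fallen shut behind it. Do not lift the catch beforehand, leave the applicator lying square in the bay and let go of it, and leave the stapler and the orange carton where they are.

Things in the scene. Friction and masses are not known exactly. Their poses are not given: they have to be found in the camera images.
- applicator_center (a point): Centre (half-way up) of the loose film applicator: bright steel bar 103 mm long along its y, 26 mm high, 0.3 to 0.5 kg, lying flat on the bench. Grip it at mid-length across its x, where the bar is 24 mm wide and 25 mm high. At each end (y = +-46 to 52 mm) is an end plate 34 mm wide in x, 26 mm high. The same either way round.
- dock: Fixed parking dock: blue base plate, x = -100 to 128, y = +-80 mm; its top (dock floor) is 8 mm above the bench; origin on the bench. x: direction of insertion, from the entry (-x, robot side) to the stops. The applicator lies across it, long axis along y. Pale metal guides, 26 mm above the bench: 120 mm apart from x = -45 to 70, flaring to 132 mm at the entry.
- dock_entry (a point): Where to set the applicator's centre down: dock x = -72 mm, y = 0, at the height of its centre when it lies on the dock floor (21 mm above the bench). Here it does not touch the catch yet. Axes as the dock's.
- dock_home (a point): The applicator's centre when its end plates touch the two rubber-faced end stops: dock x = +31 mm, y = 0, 21 mm above the bench. Axes as the dock's. The middle lane of the dock (y = +-33 mm) is open from above for fingers moving along with the applicator; only the catch's 8 mm cross shaft crosses it, at x = 115 mm, up to 34 mm above the bench.
- catch (a joint): Red drop catch, rad: 0 = shut, positive = noses raised (limit 0.8); 0.12 kg, held down by gravity only. A fork of two arms 35 to 57 mm either side of the dock's middle line, hinged on the cross shaft beyond the stops. Shut, the arms are 38 to 45 mm above the bench; raised by the applicator (about 0.16) they reach 67 mm.
- catch_nose (a point): Midway between the catch's two noses, at their lowest edge: shut, dock x = -1, 16 mm above the bench. Ramps rise from here towards the entry; upright drop faces look to the stops. Applicator centres (dock x): about -42 it meets the ramps and lifts them, with a few newtons; past about +18 the catch falls behind it; +31 at the stops.
- stapler: Bystander: grey and black hand stapler, 30 x 126 x 36 mm, loose on the bench; origin at the centre of its underside, long axis y. Leave it alone.
- carton: Bystander: small closed orange carton, 55 x 98 x 21 mm, loose on the bench; origin at the centre of its underside, long axis y. Leave it alone.
Not all that is in view belongs to the job. Leave any purple or yellow look-alike of the part that bears applicator_center alone.

How it is judged:
By the outcome, as a careful person would: the job done as asked, in the order asked, and still so for the second after the job is handed in, with the robot touching nothing.
It also fails if it takes over 43 s, if anything falls off the work surface, if the arm or the gripper's body presses on something with over 40 N, if the wrist force passes 120 N, or if a joint passes its speed limit or range.

### The arm

A 7-joint arm with a two-finger parallel gripper is mounted at the origin on a cart in front of the work surface, level with it; the furniture and walls round the work are solid. World frame = base frame: x ahead of the robot, y to its left, z up, the work surface at z = 0. Lengths are in m, angles in degrees, forces in N, time in s.
With the tool pointing down it reaches from about 0.425 to 0.875 m from the base axis. Payload 8.4 kg.
Tool frame: the origin (TCP) lies at the very end of the fingers, on their centre line; the grasp point (between the pads) lies 19 mm behind it; x points along the fingers, y is the direction in which the jaws open and shut, and the axes are right-handed (so a half turn about x gives the same grasp; the last joint's range is limited). The gripper opens to 87 mm and grips with 3 to 60 N. Pads are 19 mm wide; open, the fingers measure 117 mm over their backs; the gripper's body (75 mm by 190 mm) begins 51 mm behind the grasp point.
Start: joints at [-74.782, 19.091, 2.286, 83.961, -0.768, 76.965, -3.352], TCP at [0.232, 0.607, 0.223] pointing down, gripper open.
Joint ranges: [-147.57, 147.57], [-21.85, 119.76], [-74.77, 79.35], [14.55, 137.4], [-85.83, 265.84], [4.83, 119.75], [-152.11, 152.11]. Speed limits (degrees/s): [127.2, 127.2, 159.86, 159.86, 180, 180, 180].

### API

Orientations are given as [roll, pitch, yaw] about the fixed x, y, z axes, in that order (R = Rz(yaw) Ry(pitch) Rx(roll)).
In Python, from cell import * gives the robot as it stands.
- The arm moves only by the tool drive_tool, never from a script. Its argument "motion" is a list that holds one entry, the list of rows, each a list of 6 numbers: the shift along the tool's x, y, z in mm, then the turn, a rotation vector about the tool's x, y, z in degrees. A call has 1 to 10 rows; each row is the pose to reach, as a shift and turn from the pose commanded when the call began, along the tool's axes at that moment; what a row does not reach only later rows make up. A row lasts 1/10 s, in which the tool goes at most 50 mm and 8.59 degrees, less where a joint would pass 70% of its speed; a pose out of reach is approached as far as the arm can. A call with a gripper value outside its range is refused whole. "claw" is the opening, from 0 (shut) to 1 (fully open), set as the call begins (left out, the last holds). The fingers move at their own pace and stop on an object; the grip force is fixed at half the most. Time passes only in rows, so rows that repeat a pose let the fingers close. It gives the time, the measured TCP pose, the force and the opening at its end, in the units of the state.
- get_state(): the state, without advancing time (a new reading comes with each control period).
- snapshot(name): name is "scene" or "top" or "wrist"; returns the picture (480x640x3 uint8, red, green, blue); there is no depth.
- camera_model(name): a dict with "vertical_fov" (degrees; the focal length in pixels is half the picture's height over the tangent of half this angle, whatever the lens; pixels are square), "cx", "cy" (the principal point, pixels), "R" (3x3) and "t" (3): a world point X has camera coordinates R X + t; the wrist camera has in their place "T_tool_cam" (4x4, takes a point from camera to tool coordinates, whose origin is the TCP and whose axes are the tool frame's). Camera axes: x right, y down, z forward; pixel columns grow to the right and rows downward; lengths in m; the calibration is good to about 2 mm. A picture is of the moment at which its call begins: read the wrist's pose just before it. camera_model takes no time and is no camera call.
- close_job(): hands the job in, once; it reports no verdict.
Trained networks look in the newest picture that a camera, given by its name, has taken for a name from the list of things; names that differ only in an ending like _2 or _b are one class to them, and where a whole thing is asked for, a point or a joint stands for the part that bears it (a point fixed in the world has none). Each returns a list of dicts, best first, with "p" (0 to 1); they miss things now and then, are a little off and sometimes report something else, mostly with a low value. They report only what shows in the picture. A call takes as long as a camera call. They do not tell look-alikes from the thing itself.
- masks_of(camera, label): "mask" (480x640 bool, what is visible of it) and "location" ([row, column] in pixels, amid what is visible of it).
The state is a dict: "t": time; "joint_positions": joint angles; "dq": joint speeds; "tau": joint torques, N m; "tool_pos": TCP position; "eef_rot": TCP orientation; "contact_force": force on the tool from outside, world axes, zero at the start; "moment": the same for the moment, N m; "gripper_width": finger opening in m.
Only numpy, scipy, OpenCV 4.12 (cv2) and the standard library are available. Lean on these libraries where they do the work, as an engineer would, in place of code of your own. Each camera call takes 0.05 s, during which the arm holds its last target.

## Working session

There is one attempt and no reset: what is moved stays moved. The work goes in short steps, Python scripts to look and compute and a tool call to move; the robot and the scene stay as the last step left them, time stands still between calls to the robot, and variables do not carry over. Pictures are saved under pics/ and viewed, and the job is handed in when it is done.

Besides the shell and the picture viewer there is one more tool, called after ">>>" as a command line: name --argument value ..., lists and objects as JSON in quotes. drive_tool: Moves the arm, as the interface text tells. Its arguments: {"type":"object","properties":{"motion":{"type":"array","items":{"type":"array","items":{"type":"array","items":{"type":"number"}}}},"claw":{"type":"number"}},"required":["motion"]}

```bash
ls; mkdir -p pics; python3 - <<'E'
from cell import *
import cv2
print(get_state())
for n in ("scene","top","wrist"):
    im=snapshot(n); cv2.imwrite(f"pics/{n}0.png",im[:,:,::-1]); m=camera_model(n); print(n,m)
E
```

```text
pics
{'t': 0.0, 'joint_positions': array([-74.78325751,  19.13199409,   2.2844943 ,  84.01174162,
        -0.76801755,  76.96459937,  -3.35412098]), 'dq': array([ 0.01507881, -0.09588759,  0.05242753, -0.00726704, -0.04370928,
        0.02484115, -0.08512518]), 'tau': array([ 9.15659730e-04, -6.56349707e+01,  1.33550003e+00, -4.03794479e+01,
       -5.97631163e-02,  4.46477754e-02,  1.46196066e-04]), 'tool_pos': array([0.23174221, 0.60678168, 0.22165076]), 'eef_rot': array([ -86.26869142,   89.90690504, -107.17244495]), 'contact_force': array([ 0.72216067, -0.82402076, -0.62415169]), 'moment': array([-0.00622552, -0.08372802,  0.02593158]), 'gripper_width': 0.08692130088904655}
scene {'vertical_fov': 45.18402261891863, 'cx': 318.883620462851, 'cy': 231.32204690812205, 'R': array([[-0.85793315, -0.51368945, -0.00859424],
       [-0.37009406,  0.6295384 , -0.68316308],
       [ 0.35634407, -0.58292758, -0.73021527]]), 't': array([0.52867347, 0.15920777, 1.44734604])}
top {'vertical_fov': 55.41598410607917, 'cx': 321.905057104378, 'cy': 231.29771074854378, 'R': array([[ 0.00517864, -0.9999069 , -0.01262409],
       [-0.99643055, -0.00409611, -0.08431716],
       [ 0.0842576 ,  0.01301568, -0.996359  ]]), 't': array([0.16030405, 0.52263891, 1.06792866])}
wrist {'vertical_fov': 61.26084037815886, 'cx': 317.1343527295998, 'cy': 238.22237307071, 'T_tool_cam': array([[-2.83092115e-04, -2.54460000e-01,  9.67083258e-01,
        -1.62477825e-01],
       [ 9.99999951e-01,  5.69475200e-05,  3.07711838e-04,
         5.38839141e-04],
       [-1.33373348e-04,  9.67083298e-01,  2.54459972e-01,
        -7.07323188e-02],
       [ 0.00000000e+00,  0.00000000e+00,  0.00000000e+00,
         1.00000000e+00]])}
```

View pics/top0.png

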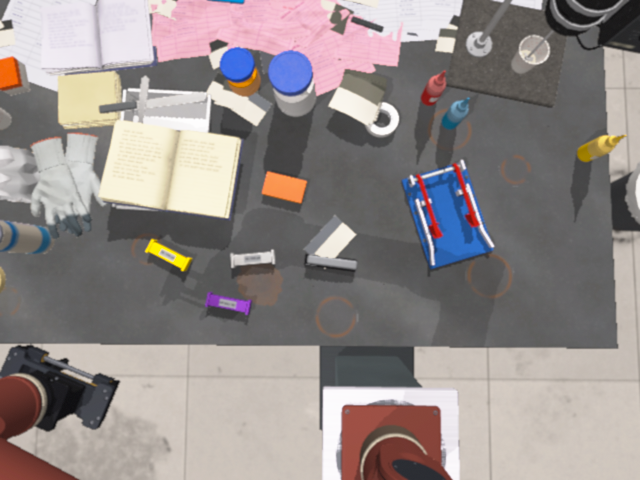

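View pics/scene0.png

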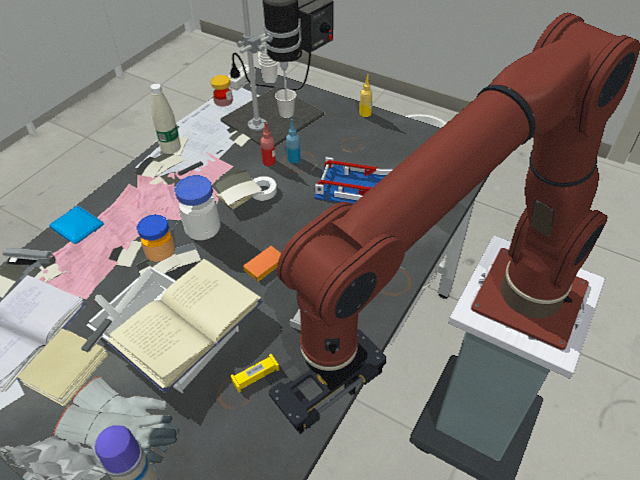

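View pics/wrist0.png

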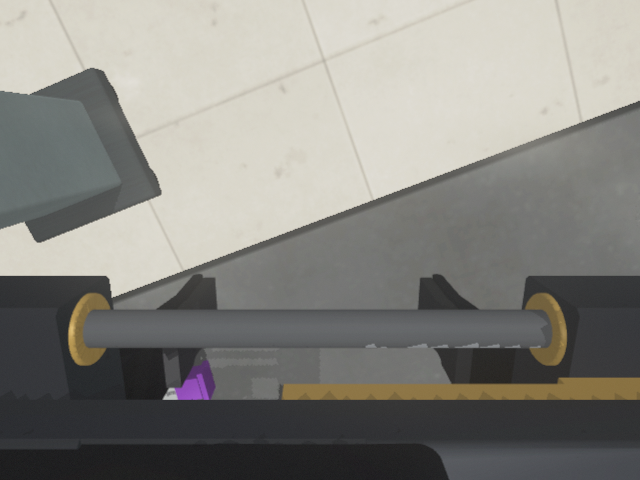

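```bash
python3 - <<'E'
from cell import *
import cv2,numpy as np
im=snapshot("top"); c=im[:,:,::-1].copy()
for l in ("applicator_center","dock","catch","stapler","carton"):
    for d in masks_of("top",l):
        m=d["mask"].astype(np.uint8)
        ys,xs=np.nonzero(m)
        r=cv2.minAreaRect(np.c_[xs,ys].astype(np.float32)) if len(xs) else None
        print(l,round(d["p"],2),d["location"],m.sum(),r)
E
```

```text
applicator_center 0.98 [256.2, 249.4] 545 ((251.73849487304688, 259.0206604003906), (15.11087703704834, 45.33262634277344), 85.48600769042969)
applicator_center 0.9 [253.2, 164.9] 583 ((167.90000915527344, 255.70001220703125), (45.16857147216797, 15.652474403381348), 26.56505012512207)
applicator_center 0.71 [300.3, 224.9] 553 ((227.694580078125, 302.9403991699219), (45.29220199584961, 14.698421478271484), 11.040940284729004)
applicator_center 0.25 [215.9, 447.3] 6184 ((446.7940673828125, 214.2115936279297), (95.93836975097656, 67.7555160522461), 72.12130737304688)
dock 0.94 [219.1, 443.3] 6175 ((446.3948669433594, 214.4841766357422), (95.8404541015625, 66.59616088867188), 71.99584197998047)
catch 0.65 [208.1, 430.9] 979 ((446.0126953125, 200.99612426757812), (67.26338958740234, 50.81945037841797), 73.0091781616211)
stapler 0.66 [262.4, 329.7] 603 ((329.8450927734375, 262.1769714355469), (52.59925842285156, 12.340996742248535), 7.4958577156066895)
carton 0.86 [186.1, 283.3] 942 ((283.67864990234375, 187.4741668701172), (41.22969436645508, 23.66517448425293), 13.570435523986816)
```

```bash
cat > h.py <<'E'
from cell import *
import cv2,numpy as np
from scipy.spatial.transform import Rotation as Ro
def f_of(m): return 240/np.tan(np.radians(m["vertical_fov"]/2))
def tool_T(s):
    T=np.eye(4); T[:3,:3]=Ro.from_euler("xyz",s["eef_rot"],degrees=True).as_matrix(); T[:3,3]=s["tool_pos"]; return T
def cam_wc(name,s=None):
    m=camera_model(name)
    if name=="wrist":
        C=tool_T(s)@m["T_tool_cam"]; R=C[:3,:3].T; t=-R@C[:3,3]
    else: R,t=np.array(m["R"]),np.array(m["t"])
    K=np.array([[f_of(m),0,m["cx"]],[0,f_of(m),m["cy"]],[0,0,1]])
    return K,R,t
def unproj(cam,uv,z):
    K,R,t=cam; uv=np.atleast_2d(uv).astype(float)
    d=(R.T@np.linalg.inv(K)@np.c_[uv,np.ones(len(uv))].T).T; o=-R.T@t
    return o+d*((z-o[2])/d[:,2])[:,None]
def proj(cam,X):
    K,R,t=cam; p=(K@(R@np.atleast_2d(X).T+t[:,None])).T; return p[:,:2]/p[:,2:]
E
python3 - <<'E'
from h import *
c=cam_wc("top"); print("cam",-c[1].T@c[2])
for n,uv,z in (("steel",(252,259),.02),("yellow",(168,256),.02),("purple",(228,303),.02),("stapler",(330,262),.03),("carton",(284,187.5),.02)):
    print(n,unproj(c,uv,z))
im=cv2.imread("pics/top0.png")
a=cv2.resize(im[145:285,385:510],None,fx=5,fy=5,interpolation=cv2.INTER_CUBIC)[:600]
cv2.imwrite("pics/dockcrop.png",cv2.resize(im[150:280,390:505],None,fx=4.6,fy=4.6,interpolation=cv2.INTER_CUBIC))
cv2.imwrite("pics/stcrop.png",cv2.resize(im[235:325,140:360],None,fx=3.6,fy=3.6,interpolation=cv2.INTER_CUBIC))
E
```

```text
cam [0.42996212 0.1485301  1.11013145]
steel [[0.45511338 0.32927617 0.02      ]]
yellow [[0.46129961 0.53086259 0.02      ]]
purple [[0.35077081 0.38436064 0.02      ]]
stapler [[0.44871817 0.14317178 0.03      ]]
carton [[0.62798183 0.2549204  0.02      ]]
```

View pics/dockcrop.png

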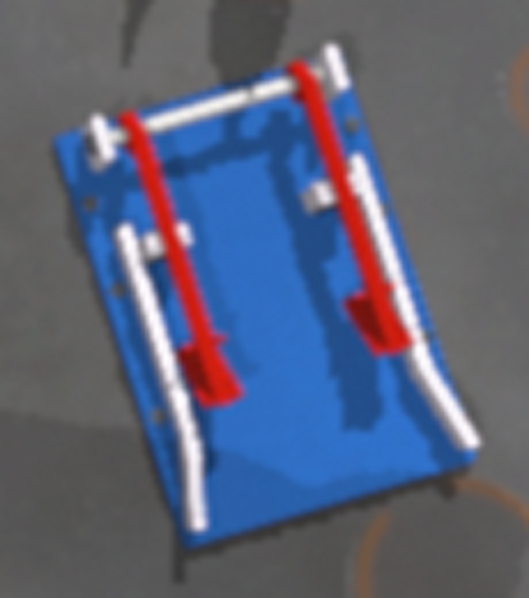

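View pics/stcrop.png

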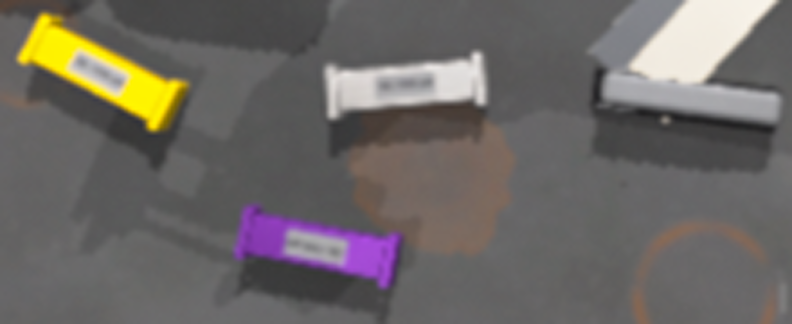

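```bash
python3 - <<'E'
from h import *
from scipy.optimize import least_squares
c=cam_wc("top")
def W(p,X): 
    a=np.radians(p[2]); X=np.array(X,float)/1000
    return np.c_[p[0]+np.cos(a)*X[:,0]-np.sin(a)*X[:,1], p[1]+np.sin(a)*X[:,0]+np.cos(a)*X[:,1], X[:,2]]
# dock: near-left, near-right, far-left corners of plate; guide tips near (outer top?) 
P=[[-100,80,8],[-100,-80,8],[128,80,8]]
uv=np.array([[187,547],[475,458],[57,143]])/4.6+[390,150]
r=least_squares(lambda p:(proj(c,W(p,P))-uv).ravel(),[.55,-.1,17]); print("dock",r.x,r.fun)
d=r.x
print("entry",W(d,[[-72,0,21]]),"home",W(d,[[31,0,21]]))
im=cv2.imread("pics/top0.png")
pts=proj(c,W(d,[[-100,80,8],[-100,-80,8],[128,-80,8],[128,80,8],[-45,60,26],[70,60,26],[-45,-60,26],[70,-60,26],[-1,46,16],[-1,-46,16],[-72,0,8],[31,0,8]]))
b=cv2.resize(im[150:280,390:505],None,fx=4.6,fy=4.6,interpolation=cv2.INTER_CUBIC)
for q in (pts-[390,150])*4.6: cv2.circle(b,tuple(int(v) for v in q),3,(0,255,255),-1)
cv2.imwrite("pics/dockfit.png",b)
st=unproj(c,np.array([[406,85],[332,91],[481,79]])/3.6+[140,235],.025); print(st)
s=get_state(); print(tool_T(s).round(4))
E
```

```text
dock [ 0.55138793 -0.14483013 17.29126591] [ 5.95973918e-04  6.84166851e-01  9.21193398e-01  4.84131043e-01
 -9.41379502e-01 -1.22218221e+00]
entry [[ 0.48264189 -0.16623064  0.021     ]] home [[ 0.58098692 -0.13561602  0.021     ]]
[[0.45592947 0.32661233 0.025     ]
 [0.45173671 0.3754865  0.025     ]
 [0.46012323 0.27710291 0.025     ]]
[[-1.000e-04  3.568e-01  9.342e-01  2.319e-01]
 [-2.000e-04  9.342e-01 -3.568e-01  6.072e-01]
 [-1.000e+00 -2.000e-04 -0.000e+00  2.225e-01]
 [ 0.000e+00  0.000e+00  0.000e+00  1.000e+00]]
```

View pics/dockfit.png

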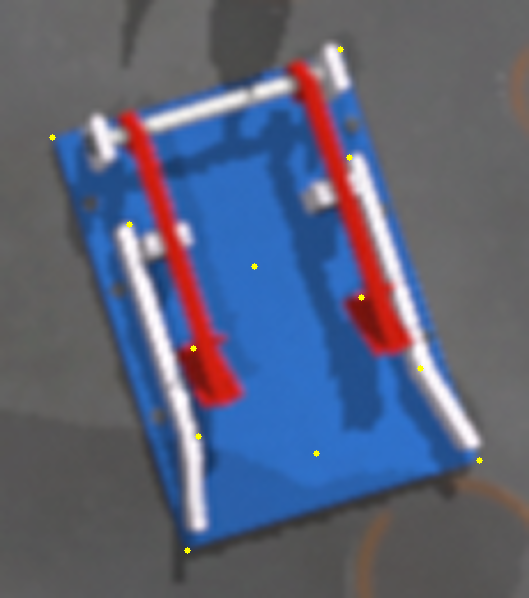

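>>> drive_tool --motion '[[[0, -10, 15, 3, 0, 0], [0, -27, 46, 9.5, 0, 0], [0, -48, 82, 17, 0, 0], [0, -70, 119, 25, 0, 0], [0, -92, 156, 32.5, 0, 0], [0, -114, 193, 40, 0, 0], [0, -135, 230, 47.5, 0, 0], [0, -156, 265, 55, 0, 0], [0, -173, 295, 61, 0, 0], [0, -182, 309, 64.2, 0, 0]]]'

```text
t: 1.45
tool_pos: [0.4581, 0.3226, 0.2229]
eef_rot: [70.8, 89.9, -14.9]
contact_force: [1.2, -0.5, 0.5]
gripper_width: 0.0872
```

```bash
cat > look.py <<'E'
from h import *
import sys,pickle
n=sys.argv[1]
s=get_state(); im=snapshot("wrist"); pickle.dump((s,im),open(f"pics/{n}.pkl","wb"))
cv2.imwrite(f"pics/{n}.png",im[:,:,::-1])
print(s["t"],tool_T(s).round(4).tolist(),s["contact_force"].round(1),s["gripper_width"])
for l in sys.argv[2:]:
    for d in masks_of("wrist",l): 
        ys,xs=np.nonzero(d["mask"]); print(l,round(d["p"],2),d["location"],len(xs),cv2.minAreaRect(np.c_[xs,ys].astype(np.float32)))
E
python3 look.py w1 applicator_center
```

```text
1.45 [[0.0009, 0.9972, 0.0747, 0.4581], [-0.0002, 0.0747, -0.9972, 0.3226], [-1.0, 0.0009, 0.0003, 0.2229], [0.0, 0.0, 0.0, 1.0]] [ 1.2 -0.5  0.5] 0.08716795443302716
applicator_center 0.88 [11.9, 324.6] 722 ((316.5, 13.0), (26.0, 43.0), 90.0)
applicator_center 0.76 [128.2, 199.4] 4598 ((201.1649627685547, 128.14471435546875), (49.04825973510742, 124.40801239013672), 11.51383113861084)
applicator_center 0.7 [201.6, 320.1] 3379 ((317.97113037109375, 201.45913696289062), (114.42807006835938, 39.06825637817383), 88.40885925292969)
```

View pics/w1.png

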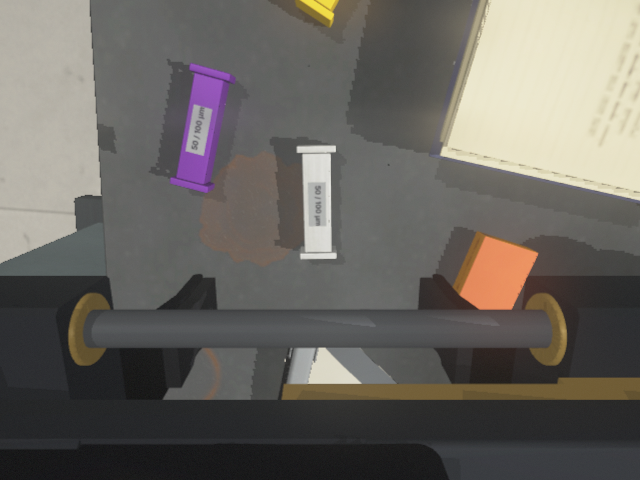

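```bash
python3 - <<'E'
from h import *
import pickle
s,im=pickle.load(open("pics/w1.pkl","rb")); c=cam_wc("wrist",s)
# top-face outline corners of end plates
b=im[130:280,270:370,::-1]
cv2.imwrite("pics/w1c.png",cv2.resize(b,None,fx=4,fy=4,interpolation=cv2.INTER_CUBIC))
s2=get_state();print(s2["t"],s2["tool_pos"],s2["dq"].round(2))
E
```

```text
1.55 [0.45730597 0.32398238 0.22281418] [-2.04  0.47 -3.72 -0.39 -0.92  0.01  1.78]
```

View pics/w1c.png

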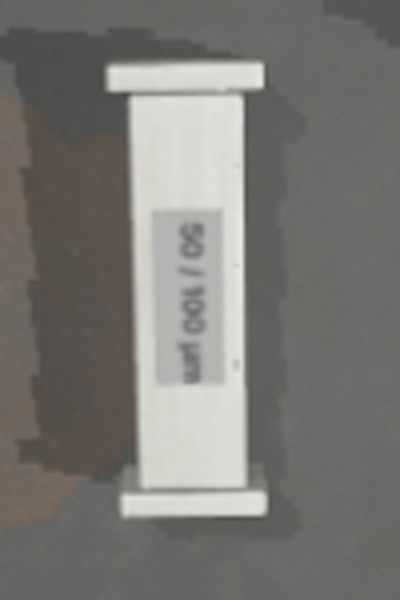

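```bash
python3 - <<'E'
from h import *
import pickle
s,im=pickle.load(open("pics/w1.pkl","rb")); c=cam_wc("wrist",s)
uv=np.array([[107,66],[265,63],[121,516],[267,514]])/4+[270,130]
p=unproj(c,uv,.026); print(p)
print(p.mean(0), np.linalg.norm(p[0]-p[1]),np.linalg.norm(p[0]-p[2]),np.linalg.norm(p[2]-p[3]))
d=(p[0]+p[1]-p[2]-p[3])[:2]; print("yaw",np.degrees(np.arctan2(-d[0],d[1])))
T=tool_T(get_state()); ctr=p.mean(0)[:3]; 
print(T[:3,:3].T@(np.r_[ctr[:2],0.004]-T[:3,3])*1000, "toolyaw",np.degrees(np.arctan2(T[1,1],T[0,1])))
E
```

```text
[[0.43535709 0.37898758 0.026     ]
 [0.46938777 0.38217648 0.026     ]
 [0.44493638 0.27736704 0.026     ]
 [0.47872667 0.28038633 0.026     ]]
[0.45710198 0.32972936 0.026     ] 0.034179767376886355 0.10207103769299283 0.0339249180318119
yaw 5.313503062096908
[ 2.18813273e+02  1.41224239e-01 -5.78343912e+00] toolyaw 4.5107619282283755
```

>>> drive_tool --motion '[[[8, 1.5, -3, -0.4, 0, 0], [30, 1.5, -3, -0.4, 0, 0], [60, 1.5, -3, -0.4, 0, 0], [95, 1.5, -3, -0.4, 0, 0], [130, 1.5, -3, -0.4, 0, 0], [160, 1.5, -3, -0.4, 0, 0], [180, 1.5, -3, -0.4, 0, 0], [190, 1.5, -3, -0.4, 0, 0], [190, 1.5, -3, -0.4, 0, 0], [190, 1.5, -3, -0.4, 0, 0]]]'

```text
t: 2.55
tool_pos: [0.4568, 0.3311, 0.0331]
eef_rot: [144.8, 90.0, 60.2]
contact_force: [-0.6, 0.2, 0.9]
gripper_width: 0.0871
```

```bash
python3 look.py w2
```

```text
2.55 [[0.0004, 0.9956, 0.0938, 0.4568], [0.0006, 0.0938, -0.9956, 0.3311], [-1.0, 0.0004, -0.0006, 0.0331], [0.0, 0.0, 0.0, 1.0]] [-0.6  0.2  0.9] 0.0871070223538123
```

View pics/w2.png

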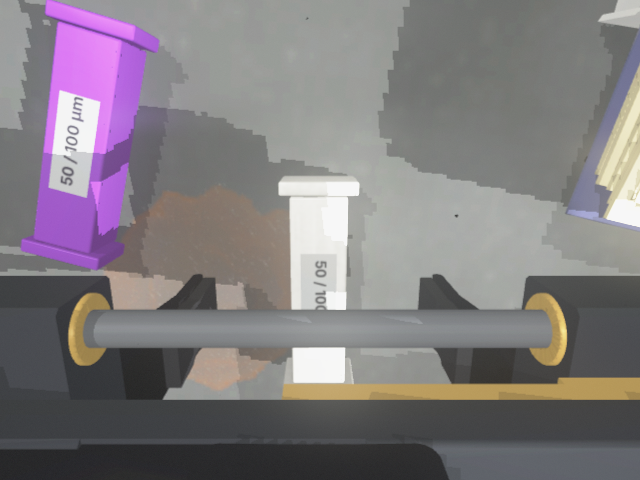

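>>> drive_tool --motion '[[[8, 0, 1, 0, 0, 0], [18, 0, 1, 0, 0, 0], [26, 0, 1, 0, 0, 0], [29, 0, 1, 0, 0, 0], [29, 0, 1, 0, 0, 0]]]'

```text
t: 3.1
tool_pos: [0.4566, 0.3286, 0.0027]
eef_rot: [-49.0, 89.9, -133.7]
contact_force: [0.2, -0.6, 0.3]
gripper_width: 0.0869
```

>>> drive_tool --motion '[[[0, 0, 0, 0, 0, 0], [0, 0, 0, 0, 0, 0], [0, 0, 0, 0, 0, 0], [0, 0, 0, 0, 0, 0], [0, 0, 0, 0, 0, 0], [0, 0, 0, 0, 0, 0], [0, 0, 0, 0, 0, 0], [0, 0, 0, 0, 0, 0]]]' --claw 0

```text
t: 3.9
tool_pos: [0.4569, 0.329, 0.0036]
eef_rot: [-45.6, 90.0, -130.3]
contact_force: [0.1, -0.4, 0.3]
gripper_width: 0.0312
```

>>> drive_tool --motion '[[[0, 0, 0, 0, 0, 0], [0, 0, 0, 0, 0, 0], [0, 0, 0, 0, 0, 0], [0, 0, 0, 0, 0, 0]]]'

```text
t: 4.3
tool_pos: [0.457, 0.329, 0.0036]
eef_rot: [83.6, 90.0, -1.1]
contact_force: [0.3, 0.5, -0.5]
gripper_width: 0.0247
```

>>> drive_tool --motion '[[[-5, 0, 0, 0, 0, 0], [-20, 0, 0, 0, 0, 0], [-40, 0, 0, 0, 0, 0], [-60, 0, 0, 0, 0, 0], [-80, 0, 0, 0, 0, 0], [-100, 0, 0, 0, 0, 0], [-115, 0, 0, 0, 0, 0], [-120, 0, 0, 0, 0, 0], [-120, 0, 0, 0, 0, 0]]]'

```text
t: 5.2
tool_pos: [0.4571, 0.3292, 0.1243]
eef_rot: [135.6, 89.9, 50.9]
contact_force: [0.3, 0.2, -4.3]
gripper_width: 0.0248
```

```bash
python3 look.py w3
```

```text
5.2 [[0.0007, 0.9957, 0.0924, 0.4571], [0.0009, 0.0924, -0.9957, 0.3292], [-1.0, 0.0008, -0.0008, 0.1243], [0.0, 0.0, 0.0, 1.0]] [ 0.3  0.2 -4.3] 0.02479464113371911
```

View pics/w3.png

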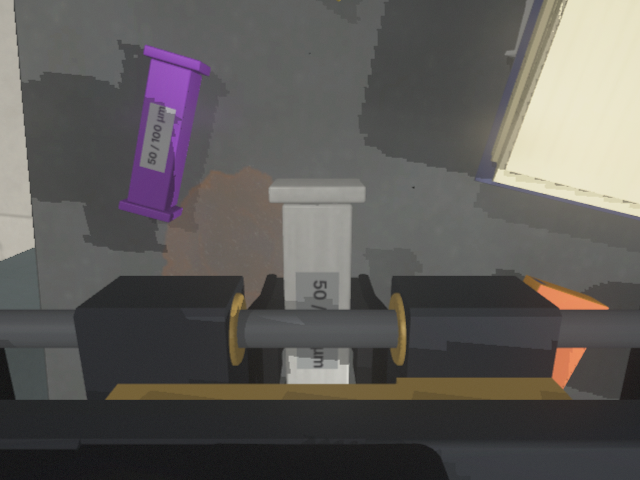

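>>> drive_tool --motion '[[[0, 0, 10, 0, 0, 0], [0, -1, 40, -1, 0, 0], [0, -3, 80, -2, 0, 0], [0, -5, 122, -3, 0, 0], [0, -7, 165, -4, 0, 0], [0, -9, 208, -5, 0, 0], [0, -10, 251, -6, 0, 0], [0, -12, 294, -7, 0, 0], [0, -14, 337, -8, 0, 0], [0, -15, 377, -9, 0, 0]]]'

```text
t: 6.25
tool_pos: [0.4755, -0.0505, 0.1229]
eef_rot: [-100.2, 89.9, -175.9]
contact_force: [1.6, 0.1, -3.3]
gripper_width: 0.0249
```

```bash
cat > tgt.py <<'E'
from h import *
import sys
# usage: x y z yaw : shift/turn from measured pose
x,y,z,yaw=map(float,sys.argv[1:])
s=get_state();T=tool_T(s)
cy=np.degrees(np.arctan2(T[1,1],T[0,1]))
print(s["t"],s["tool_pos"].round(4),"yaw",cy.round(2),"shift",(T[:3,:3].T@(np.array([x,y,z])-T[:3,3])*1000).round(1),"turnx",-(yaw-cy).round(2),"dq",abs(s["dq"]).max().round(1),s["contact_force"].round(1))
E
python3 tgt.py .4826 -.1662 .075 17.3
```

```text
6.25 [ 0.4755 -0.0505  0.1229] yaw 14.28 shift [ 47.9 -21.6 113.9] turnx -3.02 dq 64.0 [ 1.6  0.1 -3.3]
```

>>> drive_tool --motion '[[[0, -7, 35, -1, 0, 0], [5, -13, 65, -2, 0, 0], [15, -19, 92, -3, 0, 0], [30, -23, 110, -3, 0, 0], [42, -24, 116, -3, 0, 0], [49, -24, 116, -3, 0, 0], [49, -24, 116, -3, 0, 0], [49, -24, 116, -3, 0, 0], [49, -24, 116, -3, 0, 0]]]'

```text
t: 7.15
tool_pos: [0.4826, -0.1655, 0.0751]
eef_rot: [89.4, 90.0, 16.7]
contact_force: [-0.3, -0.6, -3.5]
gripper_width: 0.025
```

```bash
python3 tgt.py .4826 -.1662 .075 17.3; python3 look.py w4; python3 - <<'E'
from h import *
im=snapshot("top"); cv2.imwrite("pics/t4.png",cv2.resize(im[140:300,380:540,::-1],None,fx=3.7,fy=3.7,interpolation=cv2.INTER_CUBIC))
E
```

```text
7.15 [ 0.4826 -0.1655  0.0751] yaw 17.36 shift [ 0.1 -0.2  0.7] turnx 0.06 dq 0.3 [-0.3 -0.6 -3.5]
7.15 [[0.0008, 0.9545, 0.2983, 0.4826], [0.0002, 0.2983, -0.9545, -0.1655], [-1.0, 0.0008, 0.0, 0.0751], [0.0, 0.0, 0.0, 1.0]] [-0.3 -0.6 -3.5] 0.024961302904783635
```

View pics/w4.png

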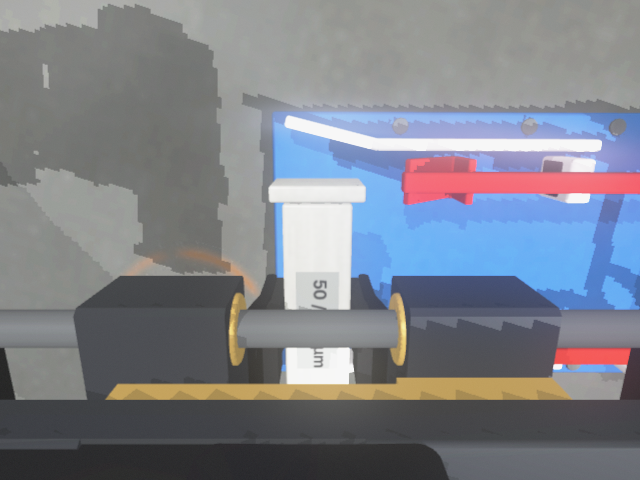

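View pics/t4.png

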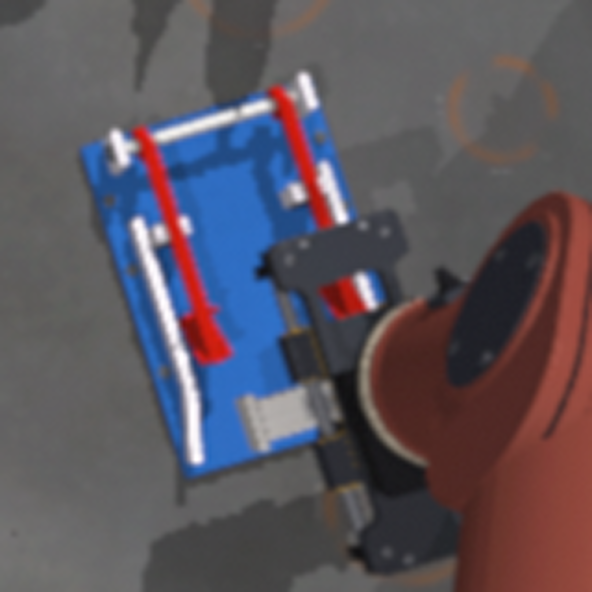

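```bash
python3 - <<'E'
from h import *
import pickle
s,im=pickle.load(open("pics/w4.pkl","rb")); c=cam_wc("wrist",s)
b=cv2.resize(im[90:240,250:650,::-1],None,fx=2,fy=2,interpolation=cv2.INTER_CUBIC); cv2.imwrite("pics/w4c.png",b)
d=[.5514,-.1448,17.3]; a=np.radians(d[2]); R2=np.array([[np.cos(a),np.sin(a)],[-np.sin(a),np.cos(a)]])
for n,uv,z in (("plate corner(-100,80)",(274,112),.008),("plate edge",(600,112),.008),("guide in bend(-45,60)",(376,151),.026),("guide in end(70,60)",(601,151),.026),("ap TL",(270,182),.047+.05),("ap TR",(363,182),.097)):
    p=unproj(c,uv,z)[0]; print(n,p.round(4),(R2@(p[:2]-d[:2])*1000).round(1))
E
```

```text
plate corner(-100,80) [ 0.4356 -0.0954  0.008 ] [-95.9  81.6]
plate edge [ 0.604  -0.0427  0.008 ] [80.6 81.8]
guide in bend(-45,60) [ 0.4925 -0.0984  0.026 ] [-42.5  61.8]
guide in end(70,60) [ 0.6022 -0.0641  0.026 ] [72.5 61.9]
ap TL [ 0.4503 -0.1192  0.097 ] [-88.9  54.5]
ap TR [ 0.481  -0.1096  0.097 ] [-56.7  54.5]
```

View pics/w4c.png

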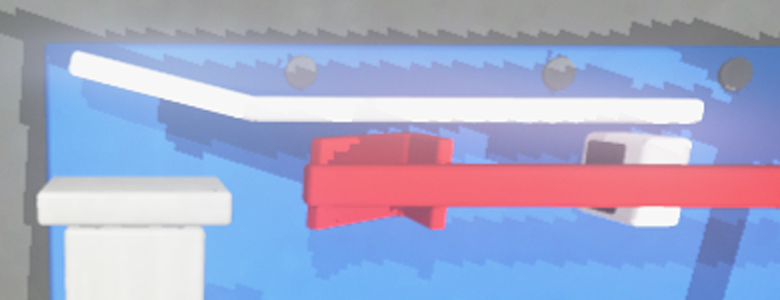

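>>> drive_tool --motion '[[[10, 2, 0.5, 0, 0, 0], [28, 3.5, 1, 0, 0, 0], [45, 3.5, 1, 0, 0, 0], [55, 3.5, 1, 0, 0, 0], [60, 3.5, 1, 0, 0, 0], [62, 3.5, 1, 0, 0, 0], [63, 3.5, 1, 0, 0, 0], [63, 3.5, 1, 0, 0, 0]]]'

```text
t: 8.05
tool_pos: [0.4862, -0.1661, 0.012]
eef_rot: [68.9, 90.0, -3.8]
contact_force: [0.2, 0.0, -4.4]
gripper_width: 0.0248
```

>>> drive_tool --motion '[[[0.5, 0, 0, 0, 0, 0], [0.5, 0, 0, 0, 0, 0], [0.5, 0, 0, 0, 0, 0]]]'

```text
t: 8.35
tool_pos: [0.4863, -0.166, 0.0116]
eef_rot: [73.3, 89.9, 0.6]
contact_force: [-0.4, 0.9, 1.5]
gripper_width: 0.0248
```

```bash
python3 look.py w5
```

```text
8.35 [[0.0009, 0.9548, 0.2974, 0.4863], [0.0, 0.2974, -0.9548, -0.166], [-1.0, 0.0009, 0.0003, 0.0116], [0.0, 0.0, 0.0, 1.0]] [-0.4  0.9  1.5] 0.024808525087192165
```

View pics/w5.png

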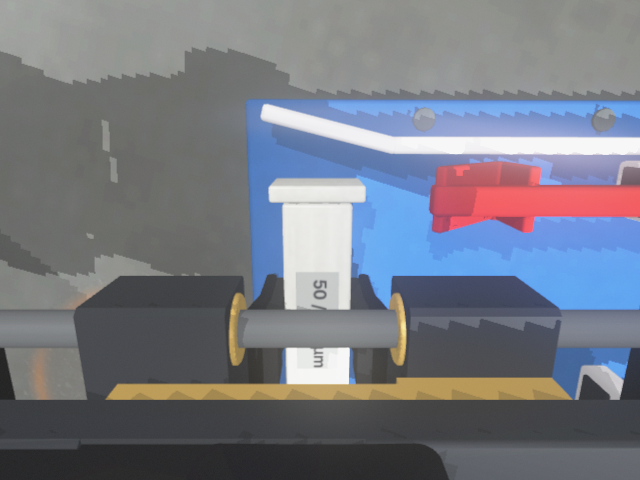

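>>> drive_tool --motion '[[[0, 2, 0, 0, 0, 0], [0, 7, 0, 0, 0, 0], [0, 13, 0, 0, 0, 0], [0, 19, 0, 0, 0, 0], [0, 25, 0, 0, 0, 0], [0, 30, 0, 0, 0, 0], [0, 35, 0, 0, 0, 0], [0, 40, 0, 0, 0, 0], [0, 45, 0, 0, 0, 0], [0, 50, 0, 0, 0, 0]]]'

```text
t: 9.4
tool_pos: [0.5299, -0.1539, 0.0115]
eef_rot: [-99.7, 89.6, -172.5]
contact_force: [-20.8, -4.9, 23.6]
gripper_width: 0.0249
```

```bash
python3 look.py w6
```

```text
9.4 [[-0.0063, 0.9557, 0.2944, 0.5299], [-0.0008, 0.2944, -0.9557, -0.1539], [-1.0, -0.0062, -0.0011, 0.0115], [0.0, 0.0, 0.0, 1.0]] [-20.8  -4.9  23.6] 0.02489035286999899
```

View pics/w6.png

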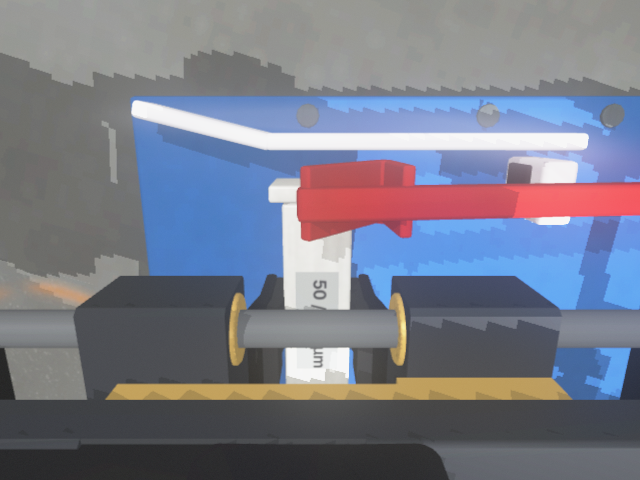

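>>> drive_tool --motion '[[[-0.7, 0, 0, 0, 0, 0], [-0.7, 0, 0, 0, 0, 0]]]'

```text
t: 9.65
tool_pos: [0.5323, -0.1522, 0.0116]
eef_rot: [-87.1, 89.9, -159.9]
contact_force: [-6.7, -3.1, 2.2]
gripper_width: 0.0248
```

```bash
python3 look.py w7; python3 - <<'E'
from h import *
im=snapshot("top"); cv2.imwrite("pics/t7.png",cv2.resize(im[140:300,380:540,::-1],None,fx=3.7,fy=3.7,interpolation=cv2.INTER_CUBIC))
im=snapshot("scene"); cv2.imwrite("pics/s7.png",cv2.resize(im[120:240,280:440,::-1],None,fx=5,fy=5,interpolation=cv2.INTER_CUBIC))
E
```

```text
9.65 [[-0.002, 0.9551, 0.2962, 0.5323], [-0.0007, 0.2962, -0.9551, -0.1522], [-1.0, -0.0021, 0.0001, 0.0116], [0.0, 0.0, 0.0, 1.0]] [-6.7 -3.1  2.2] 0.02475970254516074
```

View pics/w7.png

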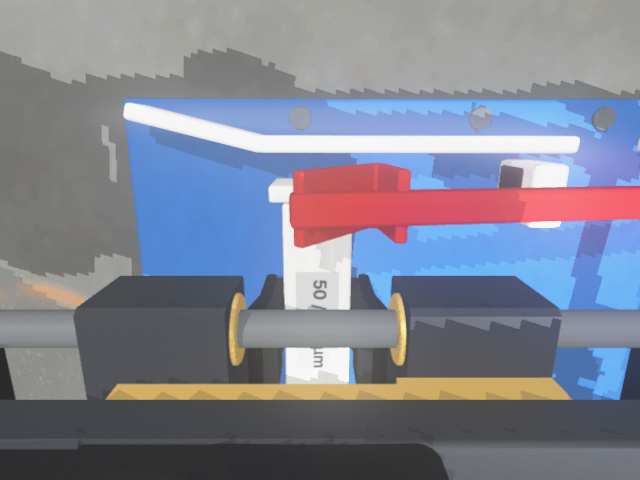

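View pics/s7.png

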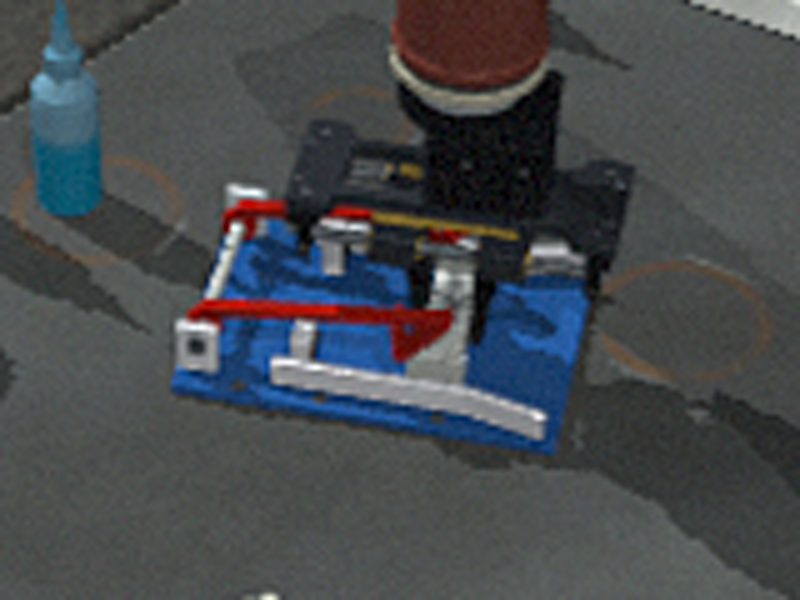

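>>> drive_tool --motion '[[[0, 2, 0, 0, 0, 0], [0, 6, 0, 0, 0, 0], [0, 10, 0, 0, 0, 0], [0, 14, 0, 0, 0, 0], [0, 18, 0, 0, 0, 0], [0, 22, 0, 0, 0, 0], [0, 26, 0, 0, 0, 0], [0, 30, 0, 0, 0, 0], [0, 33, 0, 0, 0, 0], [0, 33, 0, 0, 0, 0]]]'

```text
t: 10.8
tool_pos: [0.5658, -0.141, 0.0118]
eef_rot: [67.3, 90.0, -5.3]
contact_force: [1.1, 0.8, -3.5]
gripper_width: 0.0248
```

```bash
python3 look.py w8
```

```text
10.8 [[0.0006, 0.9546, 0.2978, 0.5658], [-0.0001, 0.2978, -0.9546, -0.141], [-1.0, 0.0006, 0.0002, 0.0118], [0.0, 0.0, 0.0, 1.0]] [ 1.1  0.8 -3.5] 0.024801731647638756
```

View pics/w8.png

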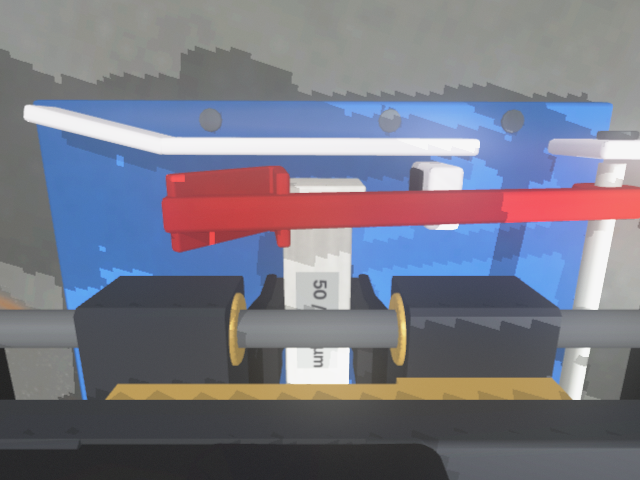

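>>> drive_tool --motion '[[[0.3, 2, 0, 0, 0, 0], [0.3, 5, 0, 0, 0, 0], [0.3, 8, 0, 0, 0, 0], [0.3, 11, 0, 0, 0, 0], [0.3, 14, 0, 0, 0, 0], [0.3, 16, 0, 0, 0, 0], [0.3, 17, 0, 0, 0, 0], [0.3, 17, 0, 0, 0, 0]]]'

```text
t: 11.65
tool_pos: [0.5814, -0.1364, 0.0116]
eef_rot: [2.4, 90.0, -70.3]
contact_force: [-3.2, -0.5, 1.9]
gripper_width: 0.0247
```

```bash
python3 look.py w9
```

```text
11.65 [[0.0001, 0.9548, 0.2973, 0.5814], [-0.0002, 0.2973, -0.9548, -0.1364], [-1.0, 0.0, 0.0002, 0.0116], [0.0, 0.0, 0.0, 1.0]] [-3.2 -0.5  1.9] 0.02469689753752699
```

View pics/w9.png

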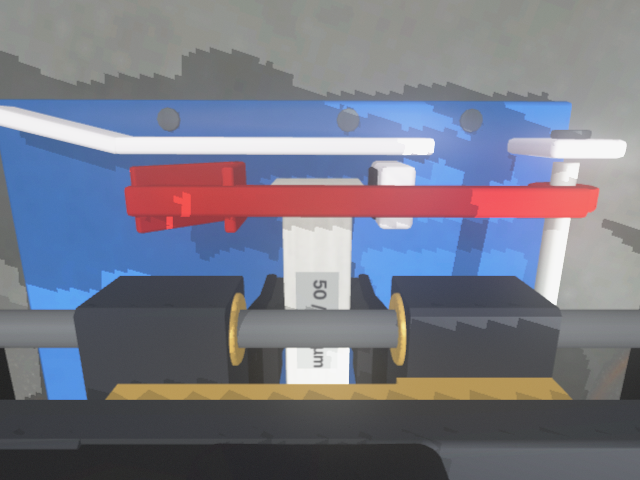

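>>> drive_tool --motion '[[[0, 1, 0, 0, 0, 0], [0, 2, 0, 0, 0, 0], [0, 3, 0, 0, 0, 0], [0, 3, 0, 0, 0, 0]]]'

```text
t: 12.1
tool_pos: [0.584, -0.1357, 0.0116]
eef_rot: [-81.7, 90.0, -154.4]
contact_force: [-4.2, -1.1, 4.3]
gripper_width: 0.0249
```

>>> drive_tool --motion '[[[0, 0.7, 0, 0, 0, 0], [0, 1.5, 0, 0, 0, 0], [0, 2, 0, 0, 0, 0], [0, 2, 0, 0, 0, 0]]]'

```text
t: 12.5
tool_pos: [0.5841, -0.1356, 0.0116]
eef_rot: [-111.3, 89.8, 175.9]
contact_force: [-13.4, -2.2, 12.5]
gripper_width: 0.0246
```

```bash
python3 look.py w10
```

```text
12.5 [[-0.0035, 0.9552, 0.296, 0.5841], [0.0002, 0.296, -0.9552, -0.1356], [-1.0, -0.0033, -0.0013, 0.0116], [0.0, 0.0, 0.0, 1.0]] [-13.4  -2.2  12.5] 0.024573273671987687
```

View pics/w10.png

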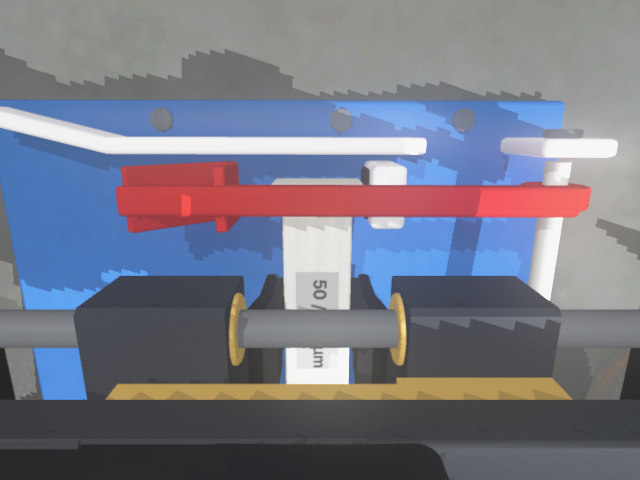

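>>> drive_tool --motion '[[[0, -2, 0, 0, 0, 0], [0, -2, 0, 0, 0, 0], [0, -2, 0, 0, 0, 0]]]'

```text
t: 12.85
tool_pos: [0.584, -0.1357, 0.0116]
eef_rot: [-76.3, 90.0, -149.1]
contact_force: [-5.3, -2.2, 5.0]
gripper_width: 0.0249
```

>>> drive_tool --motion '[[[0, 0, 0, 0, 0, 0], [0, 0, 0, 0, 0, 0], [0, 0, 0, 0, 0, 0], [0, 0, 0, 0, 0, 0], [0, 0, 0, 0, 0, 0], [0, 0, 0, 0, 0, 0], [0, 0, 0, 0, 0, 0], [0, 0, 0, 0, 0, 0]]]' --claw 0.6

```text
t: 13.65
tool_pos: [0.5842, -0.1353, 0.0114]
eef_rot: [-46.1, 90.0, -118.8]
contact_force: [0.2, 0.9, -0.8]
gripper_width: 0.0523
```

```bash
python3 look.py w11
```

```text
13.65 [[-0.0, 0.9548, 0.2974, 0.5842], [-0.0, 0.2974, -0.9548, -0.1353], [-1.0, -0.0, 0.0, 0.0114], [0.0, 0.0, 0.0, 1.0]] [ 0.2  0.9 -0.8] 0.05230934599042173
```

View pics/w11.png

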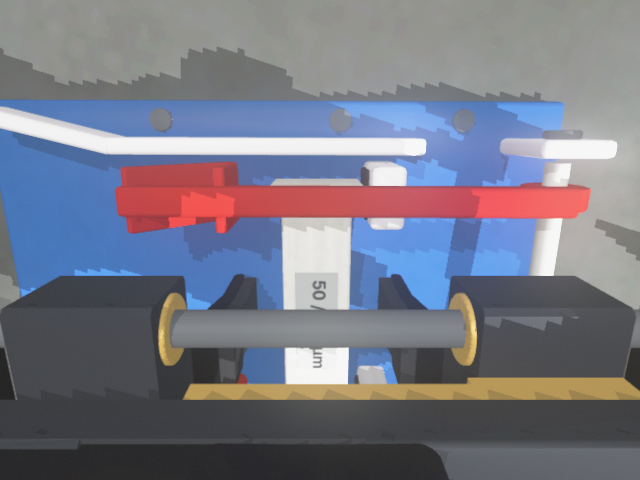

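Released cleanly; retreat straight up.

>>> drive_tool --motion '[[[-5, 0, 0, 0, 0, 0], [-20, 0, 0, 0, 0, 0], [-45, 0, 0, 0, 0, 0], [-75, 0, 0, 0, 0, 0], [-105, 0, 0, 0, 0, 0], [-135, 0, 0, 0, 0, 0], [-160, 0, 0, 0, 0, 0], [-180, 0, 0, 0, 0, 0], [-190, 0, 0, 0, 0, 0], [-190, 0, 0, 0, 0, 0]]]'

```text
t: 14.7
tool_pos: [0.5849, -0.1356, 0.2034]
eef_rot: [73.9, 89.8, 1.2]
contact_force: [0.6, 0.8, -0.8]
gripper_width: 0.0521
```

>>> drive_tool --motion '[[[0, -10, -10, 0, 0, 0], [0, -35, -35, 0, 0, 0], [0, -60, -65, 0, 0, 0], [0, -80, -90, 0, 0, 0], [0, -95, -110, 0, 0, 0], [0, -100, -120, 0, 0, 0], [0, -100, -120, 0, 0, 0], [0, -100, -120, 0, 0, 0]]]'

```text
t: 15.5
tool_pos: [0.453, -0.0507, 0.2011]
eef_rot: [-89.7, 90.0, -162.4]
contact_force: [0.6, 0.4, 0.5]
gripper_width: 0.0525
```

```bash
python3 - <<'E'
from h import *
print(get_state()["t"])
im=snapshot("top"); cv2.imwrite("pics/t12.png",im[:,:,::-1]); cv2.imwrite("pics/t12c.png",cv2.resize(im[150:280,390:505,::-1],None,fx=4.6,fy=4.6,interpolation=cv2.INTER_CUBIC))
im=snapshot("scene"); cv2.imwrite("pics/s12.png",cv2.resize(im[120:240,280:440,::-1],None,fx=5,fy=5,interpolation=cv2.INTER_CUBIC))
E
```

```text
15.5
```

View pics/t12.png

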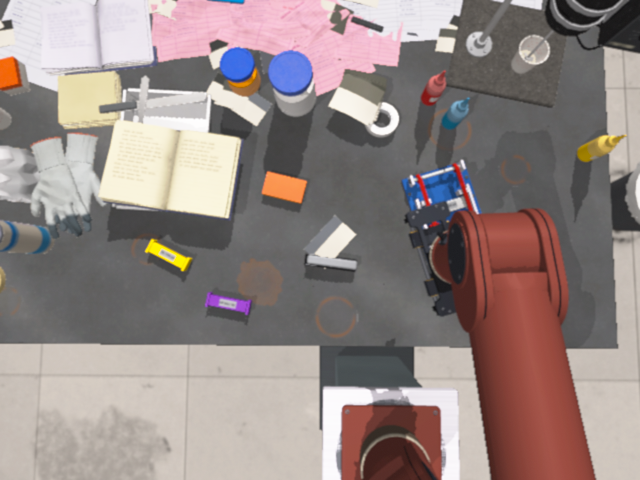

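View pics/t12c.png

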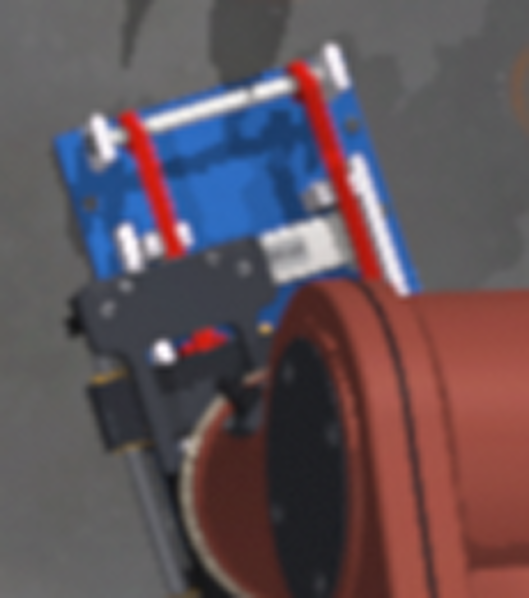

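View pics/s12.png

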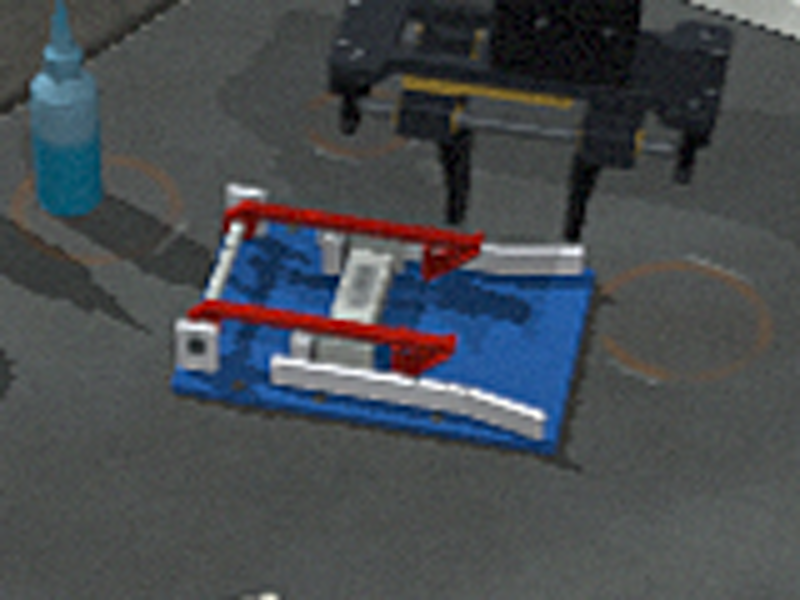

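```bash
python3 -c "
from cell import *
print(close_job())"
```

```text
the job is handed in; nothing more can be done
None
```

The steel applicator is parked in the blue dock with the catch shut behind it, and I handed the job in at about 15.6 s of the 43 s allowed.

**What I did:** I picked the steel bar (top picture pixel 252, 259), not the purple or yellow look-alikes. I gripped it at mid-length and set it on the entry end of the dock floor. I then slid it in so that its own edge lifted the red catch. The catch dropped behind it just before the end stops. I pressed it lightly against the stops, let go and raised the gripper clear.

**Last checks:**
- **Position:** The scene and wrist pictures show the bar square in the bay, with its end plates against the stops.
- **Catch:** In the wrist pictures the catch arm is level, on the same rows as when it was shut before the slide. Its noses are behind the bar.
- **Bystanders:** The stapler and carton are at their original pixels in the top picture.
- **Release:** The gripper reads no contact force. The largest force I read during the job was about 32 N at the wrist, while the bar was first lifting the catch.

**Disagreements:** The wrist camera placed the dock about 3 mm further along its own x than the top camera did, and 1.8 mm to the side. I corrected for this before setting the bar down. The force during the slide was above the "few newtons" described; it fell to about 7 N once I eased the downward pressure. In the final top picture the arm hides part of the dock, so the catch check relies on the scene and wrist pictures.

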